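# Load the platform shaker

### The job

Get the platform shaker ready for its next run: first turn its timer knob back to the zero stop, then stand the two culture bottles from the bench upright on its platform beside the one already there, all three in one row against the rubber-faced fence. Finish by sliding the clamp bar up until it holds the row snugly. Keep every bottle upright the whole time, and leave the other things on the bench where they are.

Things in the scene. Friction and masses are not known exactly. Their poses are not given: they have to be found in the camera images.
- shaker: Platform shaker fixed to the bench, white housing 240 (x) by 236 (y) mm; origin: centre of its underside, at bench height. Its x points from the control deck (robot side, x -120 to -60 mm, 50 mm high; timer knob, flat display, small fixed dial at y = +70, 67 mm high) to the fence, y left, z up. Platform x -58 to +118, y +-116; its flat black mat is 68 mm above the bench.
- row (a point): Middle of the fence's rubber face, at mat level: x +85, y 0, z 68 mm in the shaker's frame, same axes. The fence is a fixed upright rail along y at the platform's far side, 35 mm high over the mat, 11 mm thick. A bottle touching it has its axis 18.5 mm to -x. Rods and end blocks along both sides, 36 mm high over the mat, leave y -96 to +96 mm free for bottles.
- timer (a joint): Timer knob, rad: 0 at its zero stop (white pointer towards the fence, at the thick tick), growing clockwise seen from above, up to 4.2; so turn it back counter-clockwise. Friction about 0.03 N m; it stays where it is left. At value q its grip bar lies along the shaker's x axis turned by -q.
- timer_grip (a point): On the timer knob's upright axis, at the height to grip it, 90 mm above the bench (shaker frame x -89, y -66 mm). The grip is a black bar 43 mm long, 14 mm thick, from 63 to 99 mm above the bench, on a round skirt 43 mm across.
- clamp (a joint): Clamp bar, m: 0 fully open, growing as it slides on the guide rods towards the fence (+x of the shaker), stop at 0.056; gap between its rubber face and the fence's = 0.085 minus this. Friction 2.5 N; it stays where it is left. It meets bottles standing at the fence at about 0.047. The bar is 196 mm long, 11 mm thick, from 3 to 35 mm above the mat.
- clamp_handle (a point): Middle of the clamp bar's handle: round light-grey bar 12 mm thick, 60 mm long along the shaker's y, 60 mm behind (-x) the clamp bar's rubber face, its axis 40 mm above the mat (108 mm above the bench); free below and behind; at both ends (y +-30 mm) 8 mm struts run forward and down to the bar.
- bottle_a: Culture bottle, 37 mm across, 118 mm tall, about 0.1 kg: straight body up to about 82 mm, then shoulder and neck, screw cap 21 mm across from 108 to 118 mm. Origin at the centre of its underside, z up. It stands on the bench, left of the shaker (one of two places) or close in front of its control deck; it goes onto the shaker.
- bottle_b: Second culture bottle, same as bottle_a; it stands in another of those three places and goes onto the shaker. (Mind the tall oven on the right, y below -0.24 m, x above 0.48 m: its blue door handle juts out to x = 0.41 m, 0.53 to 0.66 m above the bench, y -0.38 to -0.25 m.)
- bottle_c: Third culture bottle, same size. It already stands on the shaker's mat, on its own, close to the fence (up to 6 mm away), anywhere along it; it stays on the shaker. The clamp bar can push it over the mat without tipping it.
- label_roll: Bystander: upright roll of label tape, 52 mm across, 50 mm tall, origin at the centre of its underside; it stands in the third of those places.
- tip_box: Bystander: blue pipette tip box with clear lid, 82 (its x) by 120 (its y) mm, 74 mm tall, origin at the centre of its underside; on the left bench, along the incubator's side, beyond the tube rack.
- tube_rack: Bystander: tube rack 110 (its x) by 44 (its y) mm, 45 mm tall, with two capped tubes that reach 88 mm; origin at the centre of its underside; between the bottles and the incubator's side, a wall at y = 0.42 m.
- petri_dish: Bystander: petri dish 59 mm across, 15 mm tall, lying flat at the front of the left bench; origin at the centre of its underside.
Mind the look-alikes: they are no part of the job. What is shaped like the bottle_c but orange is not meant.

How it is judged:
By the outcome, as a careful person would: the job done as asked, in the order asked, and still so for the second after the job is handed in, with the robot touching nothing.
It also fails if it takes over 72 s, if anything falls off the work surface, if the arm or the gripper's body presses on something with over 40 N, if the wrist force passes 120 N, or if a joint passes its speed limit or range.

### The arm

A 6-joint arm with a two-finger parallel gripper is mounted at the origin on a cart in front of the work surface, level with it; the furniture and walls round the work are solid. World frame = base frame: x ahead of the robot, y to its left, z up, the work surface at z = 0. Lengths are in m, angles in rad, forces in N, time in s.
With the tool pointing down it reaches from about 0.25 to 0.725 m from the base axis. Payload 9.7 kg.
Tool frame: the origin (TCP) lies between the finger pads; the fingertips stand 11 mm ahead of it and the grasp point (between the pads) lies 8 mm behind it; z points along the fingers, y is the line along which they close (so a half turn about z gives the same grasp; the last joint's range is limited). The gripper opens to 85 mm and grips with 20 to 120 N. Pads are 22 mm wide; open, the fingers measure 114 mm over their backs; the gripper's body (76 mm by 85 mm) begins 54 mm behind the grasp point. The pads swing forward as they close: fully open they stand 13 mm farther back than shut.
Start: joints at [1.318, 0.087, 0.176, 1.66, 0, 1.571], TCP at [0.138, 0.533, 0.242] pointing down, gripper open.
Joint ranges: [-3.13, 3.13], [-0.85, 1.81], [-1.15, 1.24], [-2.2, 2.28], [-1.44, 1.52], [-3.14, 3.14]. Speed limits (rad/s): [2.22, 2.22, 2.57, 3.14, 3.14, 3.14].

### API

Orientations are given as [roll, pitch, yaw] about the fixed x, y, z axes, in that order (R = Rz(yaw) Ry(pitch) Rx(roll)).
In Python, from bench import r, snapshot, close_job, boxes_of, trace, spot_point gives the robot as it stands.
- The arm moves only by the tool jog_arm, never from a script. Its argument "rows" is one flat list of numbers, 7 for each row, row after row: the shift along the tool's x, y, z in m, then the turn, a rotation vector about the tool's x, y, z in rad, then the finger opening in m, from 0 to 0.0854. In form: [tx, ty, tz, rx, ry, rz, jaw, tx, ty, tz, rx, ry, rz, jaw, ...]. A call has 1 to 20 rows; each row is the pose to reach, as a shift and turn from the pose commanded when the call began, along the tool's axes at that moment; what a row does not reach only later rows make up. A row lasts 1/8 s, in which the tool goes at most 62.5 mm and 10.7 degrees, less where a joint would pass 70% of its speed; a pose out of reach is approached as far as the arm can. A call with a gripper value outside its range is refused whole. The fingers move at their own pace and stop on an object; "newtons" is the grip in N (left out, the last holds). Time passes only in rows, so rows that repeat a pose let the fingers close. It gives the time, the measured TCP pose, the force, the opening and the grip force at its end, in the units of the state.
- r.observe(): the state, without advancing time (a new reading comes with each control period).
- snapshot(name): name is "scene" or "top" or "wrist"; returns a dict with "frame" (384x512x3 uint8, red, green, blue), "fx", "fy", "cx", "cy" (pixels), "pose" (4x4, takes a point from camera to world coordinates); the wrist camera has in their place "hand_eye" (4x4, takes a point from camera to tool coordinates, whose origin is the TCP and whose axes are the flange's). Camera axes: x right, y up, looking along -z (the intrinsics and any distortion apply to the point x, -y, -z); pixel columns grow to the right and rows downward; lengths in m; the calibration is good to about 2 mm. A picture is of the moment at which its call begins: read the wrist's pose just before it. There is no depth.
- close_job(): hands the job in; it is judged then, once.
Trained networks look in the newest picture that a camera, given by its name, has taken for a name from the list of things; names that differ only in an ending like _2 or _b are one class to them, and where a whole thing is asked for, a point or a joint stands for the part that bears it (a point fixed in the world has none). Each returns a list of dicts, best first, with "p" (0 to 1); they miss things now and then, are a little off and sometimes report something else, mostly with a low value. They report only what shows in the picture. A call takes as long as a camera call. They do not tell look-alikes from the thing itself.
- boxes_of(camera, target): "rect" ([left, top, width, height] in pixels, round what is visible of it).
- trace(camera, target): "region" (384x512 bool, what is visible of it) and "rect" ([left, top, width, height] in pixels, round what is visible of it).
- spot_point(camera, target): "position" ([column, row] in pixels: a listed point, or the origin of a listed thing).
The state is a dict: "time_s": time; "joints": joint angles; "qd": joint speeds; "joint_efforts": joint torques, N m; "tcp_pos": TCP position; "tcp_rot": TCP orientation; "force": force on the tool from outside, world axes, zero at the start; "ft_torque": the same for the moment, N m; "gripper_width": opening from 0.0 (shut) to 1.0 (fully open); "gripper_force": force on a finger pad.
Only numpy, scipy, OpenCV 4.12 (cv2) and the standard library are available. Lean on these libraries where they do the work, as an engineer would, in place of code of your own. Each camera call takes 0.05 s, during which the arm holds its last target. There are 200 camera calls.

## Working session

There is one attempt and no reset: what is moved stays moved. The work goes in short steps, Python scripts to look and compute and a tool call to move; the robot and the scene stay as the last step left them, time stands still between calls to the robot, and variables do not carry over. Pictures are saved under pics/ and viewed, at most 10 in all, crops included, and the job is handed in when it is done.

Besides the shell and the picture viewer there is one more tool, called as a command line: name --argument value ..., lists and objects as JSON in quotes. jog_arm: Moves the arm, as the interface text tells. Its arguments: {"type":"object","properties":{"rows":{"type":"array"},"newtons":{"type":"number"}},"required":["rows"]}

```bash
ls; mkdir -p pics; cat > h.py <<'E'
import numpy as np, cv2
from bench import r, snapshot, close_job, boxes_of, trace, spot_point
from scipy.spatial.transform import Rotation as R
def campose(s):
    if 'pose' in s: return np.array(s['pose'])
    o=r.observe(); T=np.eye(4); T[:3,:3]=R.from_euler('xyz',o['tcp_rot']).as_matrix(); T[:3,3]=o['tcp_pos']
    return T@np.array(s['hand_eye'])
def ray(s,uv):
    T=campose(s); d=np.array([(uv[0]-s['cx'])/s['fx'],-(uv[1]-s['cy'])/s['fy'],-1.])
    return T[:3,3],T[:3,:3]@d
def atz(s,uv,z):
    o,d=ray(s,uv); return o+d*(z-o[2])/d[2]
def pix(s,p):
    T=np.linalg.inv(campose(s)); q=T[:3,:3]@np.array(p)+T[:3,3]
    return np.array([s['cx']+s['fx']*q[0]/-q[2], s['cy']-s['fy']*q[1]/-q[2]])
def save(s,n): cv2.imwrite('pics/'+n+'.png',s['frame'][:,:,::-1])
E
python3 - <<'E'
from h import *
np.set_printoptions(precision=4,suppress=True)
print(r.observe())
ims=[]
for c in ['top','scene']:
    s=snapshot(c); ims.append(s['frame']); print(c,{k:v for k,v in s.items() if k!='frame'})
    for t,z in [('shaker',0),('row',.068),('timer_grip',.09),('clamp_handle',.108),('bottle_a',0),('label_roll',0),('tip_box',0),('tube_rack',0),('petri_dish',0)]:
        for d in spot_point(c,t)[:4]:
            if d['p']>.2: print(t,round(d['p'],2),np.round(d['position'],1),atz(s,d['position'],z)[:2])
    save(s,c)
E
```

```text
pics
{'time_s': 0.0, 'joints': array([1.318 , 0.0875, 0.1751, 1.6598, 0.    , 1.5708]), 'qd': array([-0.0001,  0.0009,  0.0006,  0.0011, -0.0001,  0.0008]), 'joint_efforts': array([ -0.0016, -52.038 ,  46.481 ,   0.0161,  -0.0002,  -0.    ]), 'tcp_pos': array([0.1375, 0.5323, 0.2416]), 'tcp_rot': array([-3.1402, -0.    ,  2.8888]), 'force': array([ 0.2836, -1.32  ,  0.3256]), 'ft_torque': array([ 0.0168, -0.0053, -0.0245]), 'gripper_force': 0.0, 'gripper_width': 0.9990855352999501}
top {'fx': 370.7275395409898, 'fy': 370.7275395409898, 'cx': 252.77065805735919, 'cy': 194.15483592872533, 'pose': array([[-0.015 ,  0.9925, -0.1214,  0.458 ],
       [-0.9996, -0.0121,  0.0242,  0.1777],
       [ 0.0225,  0.1217,  0.9923,  0.9511],
       [ 0.    ,  0.    ,  0.    ,  1.    ]])}
shaker 0.77 [288.5 186.7] [0.5926 0.0614]
shaker 0.42 [288.1 196.6] [0.5668 0.0631]
row 0.76 [285.3 142.8] [0.6916 0.0746]
timer_grip 0.48 [315.9 216.8] [0.5083 0.0102]
clamp_handle 0.87 [290.2 196.9] [0.5537 0.0713]
clamp_handle 0.72 [293.1 253.2] [0.4259 0.0682]
bottle_a 0.81 [198.3 213.1] [0.5271 0.2947]
bottle_
[... 610 characters left out ...]
[ 0.0171,  0.7169,  0.6969,  0.6762],
       [ 0.    ,  0.    ,  0.    ,  1.    ]])}
shaker 0.75 [294.2 244.8] [0.6063 0.0804]
row 0.56 [330.7 207.1] [0.6915 0.0801]
timer_grip 0.8 [278.5 260.6] [0.5139 0.0113]
clamp_handle 0.56 [278. 224.] [0.5511 0.0695]
bottle_a 0.86 [321.9 212.6] [0.7136 0.123 ]
bottle_a 0.83 [194.4 254.6] [0.4177 0.1648]
bottle_a 0.75 [211.9 195.9] [0.5267 0.2973]
bottle_a 0.71 [219.5 295. ] [0.4166 0.0556]
label_roll 0.72 [246.9 186.3] [0.6134 0.2835]
label_roll 0.5 [179.9 209. ] [0.4456 0.297 ]
tip_box 0.74 [292.  246.6] [0.5996 0.0789]
tip_box 0.62 [235.  159.6] [0.6386 0.3845]
tube_rack 0.78 [184.6 176.5] [0.5009 0.3914]
petri_dish 0.69 [183.1 207.1] [0.4543 0.2987]
```

View pics/top.png

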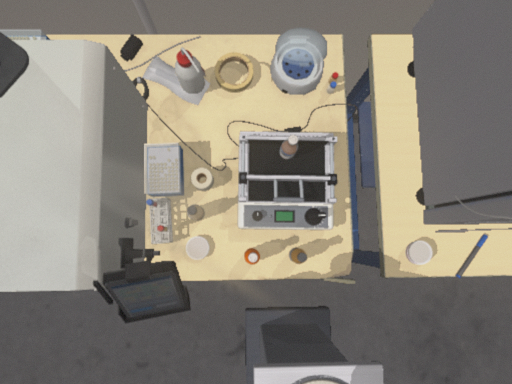

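View pics/scene.png

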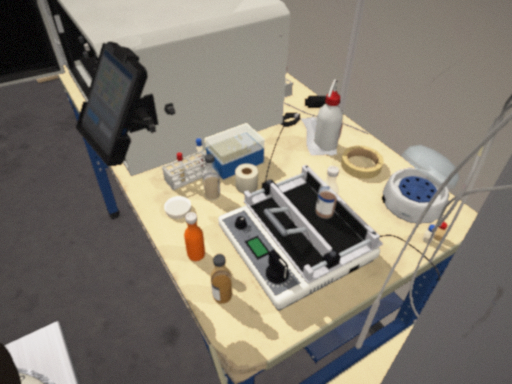

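```bash
cat >> h.py <<'E'
np.set_printoptions(precision=4,suppress=True)
def tri(s1,u1,s2,u2):
    a,d=ray(s1,u1); b,e=ray(s2,u2); d=d/np.linalg.norm(d); e=e/np.linalg.norm(e)
    k=np.linalg.lstsq(np.c_[d,-e],b-a,rcond=None)[0]; p,q=a+k[0]*d,b+k[1]*e
    return (p+q)/2,np.linalg.norm(p-q)
def delta(pos,yaw,o=None,cmd=None):
    """tool-frame shift + rotvec from commanded/measured pose to pos, tool down, given yaw"""
    o=o or r.observe(); A=R.from_euler('xyz',o['tcp_rot']); B=R.from_euler('xyz',[np.pi,0,yaw])
    return A.inv().apply(np.array(pos)-o['tcp_pos']), (A.inv()*B).as_rotvec()
E
python3 - <<'E'
from h import *
t=snapshot('top'); s=snapshot('scene')
for n,a,b in [('tab tl?',(105,293),(108,43)),('tab br',(188,308),(124,162)),('tab tr',(175,263),(143,75)),('bracket',(128,250),(148,108)),
 ('knob white tip',(325,216),(283,283)),('c cap',(293,140),(333,175))]: print(n,tri(t,a,s,b))
v=snapshot('wrist'); print({k:v[k] for k in v if k!='frame'})
f=t['frame'][115:245,225:350]; g=s['frame'][160:310,210:390]
a=cv2.resize(f,None,fx=4.2,fy=4.2,interpolation=3); 
cv2.imwrite('pics/topc.png',a[:,:,::-1])
E
```

```text
tab tl? (array([0.3878, 0.3892, 0.3631]), np.float64(0.01656100082351111))
tab br (array([0.3384, 0.2859, 0.1921]), np.float64(0.02752462137377641))
tab tr (array([0.4202, 0.2911, 0.3388]), np.float64(0.0038657005214580717))
bracket (array([0.4444, 0.4067, 0.2042]), np.float64(0.007362255640178221))
knob white tip (array([ 0.5095, -0.0164,  0.0607]), np.float64(0.004824201164114796))
c cap (array([0.6695, 0.0703, 0.1738]), np.float64(0.0002644197213046579))
{'fx': 305.90839015893357, 'fy': 305.90839015893357, 'cx': 258.5033563340147, 'cy': 188.45685540921943, 'hand_eye': array([[ 0.0003,  0.9464,  0.323 ,  0.0836],
       [ 1.    , -0.0003, -0.0001,  0.0002],
       [ 0.    ,  0.323 , -0.9464, -0.1321],
       [ 0.    ,  0.    ,  0.    ,  1.    ]])}
```

View pics/topc.png

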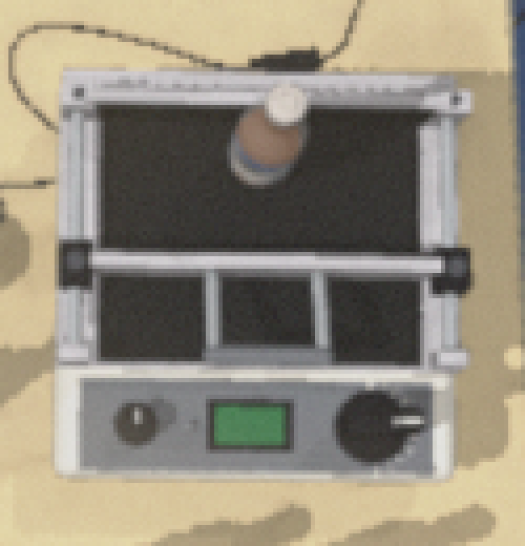

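jog_arm --rows '[-0.1,-0.214,-0.058,0,0,0,0.06,-0.1,-0.214,-0.058,0,0,0,0.06,-0.1,-0.214,-0.058,0,0,0,0.06,-0.1,-0.214,-0.058,0,0,0,0.06,-0.1,-0.214,-0.058,0,0,0,0.06,-0.433,-0.386,-0.058,0,0,-0.253,0.06,-0.433,-0.386,-0.058,0,0,-0.253,0.06,-0.433,-0.386,-0.058,0,0,-0.253,0.06,-0.433,-0.386,-0.058,0,0,-0.253,0.06,-0.433,-0.386,-0.058,0,0,-0.253,0.06,-0.433,-0.386,-0.058,0,0,-0.253,0.06,-0.433,-0.386,-0.058,0,0,-0.253,0.06,-0.433,-0.386,-0.058,0,0,-0.253,0.06,-0.433,-0.386,-0.058,0,0,-0.253,0.06]'

```text
time_s: 2.9
tcp_pos: [0.4597, 0.0515, 0.3003]
tcp_rot: [3.141, -0.0, -3.14]
force: [-0.3, 0.4, 0.1]
gripper_width: 0.702
gripper_force: 0.0
```

```bash
python3 - <<'E'
from h import *
o=r.observe(); print(o['time_s'],o['tcp_pos'],o['tcp_rot'],o['joints'],o['qd'])
s=snapshot('wrist'); 
for t,z in [('shaker',0),('row',.068),('timer_grip',.09),('clamp_handle',.108),('bottle_a',0),('bottle_c',.068)]:
    for d in spot_point('wrist',t)[:3]:
        if d['p']>.2: print(t,round(d['p'],2),np.round(d['position'],1),atz(s,d['position'],z)[:2])
cv2.imwrite('pics/w1.png',cv2.resize(s['frame'],(800,600),interpolation=3)[:,:,::-1])
E
```

```text
2.9 [0.4597 0.0515 0.3003] [ 3.1413 -0.0002 -3.1403] [ 0.1115 -0.0909  0.1128  1.7747  0.0003  0.1102] [ 0.0102 -0.0156 -0.003  -0.0004 -0.0022 -0.0048]
shaker 0.65 [274.2 235.9] [0.6031 0.0772]
row 0.71 [272.2 310.5] [0.6891 0.0725]
timer_grip 0.85 [227.1 204.8] [0.5143 0.014 ]
clamp_handle 0.8 [277.8 240. ] [0.5521 0.0748]
bottle_a 0.96 [257.9 117.2] [0.42   0.0506]
bottle_a 0.75 [275.9 299.2] [0.724  0.0816]
bottle_a 0.71 [423.5 190.1] [0.5265 0.2987]
bottle_c 0.96 [257.9 117.2] [0.4132 0.0505]
bottle_c 0.75 [275.9 299.2] [0.6693 0.0766]
bottle_c 0.71 [423.5 190.1] [0.503  0.2596]
```

View pics/w1.png

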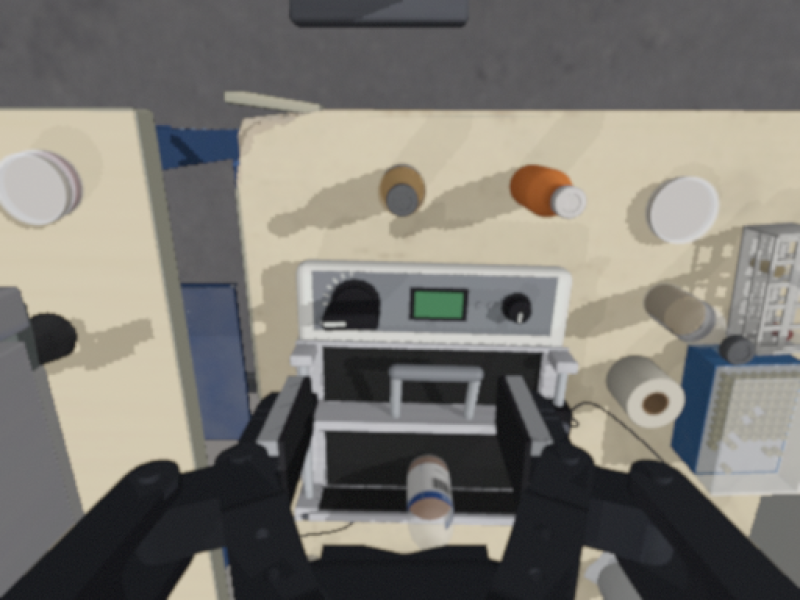

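```bash
python3 - <<'E'
from h import *
s=snapshot('wrist'); k=512/800
for n,p,z in [('deck near R',(300,264),.05),('deck near L',(572,270),.05),('deck far R',(300,340),.05),('deck far L',(565,346),.05),('ptr tip',(323,325),.099),('ptr in',(347,323.5),.099),('ptr tip z63',(323,325),.065),('handle R',(390,373),.108),('handle L',(482,375),.108)]:
    print(n,atz(s,np.array(p)*k,z)[:2])
t=snapshot('top')
for p in [(392,422),(425,420)]: print(atz(t,(225+p[0]/4.2,115+p[1]/4.2),.099)[:2])
g=s['frame'][155:235,180:380]; cv2.imwrite('pics/w1c.png',cv2.resize(g,None,fx=4,fy=4,interpolation=3)[:,:,::-1])
E
```

```text
deck near R [ 0.4806 -0.0348]
deck near L [0.4856 0.1909]
deck far R [ 0.5494 -0.0396]
deck far L [0.5549 0.1927]
ptr tip [ 0.5149 -0.0098]
ptr in [0.5136 0.0083]
ptr tip z63 [ 0.529 -0.016]
handle R [0.5505 0.0407]
handle L [0.5521 0.1107]
[0.5107 0.0062]
[ 0.5116 -0.012 ]
```

View pics/w1c.png

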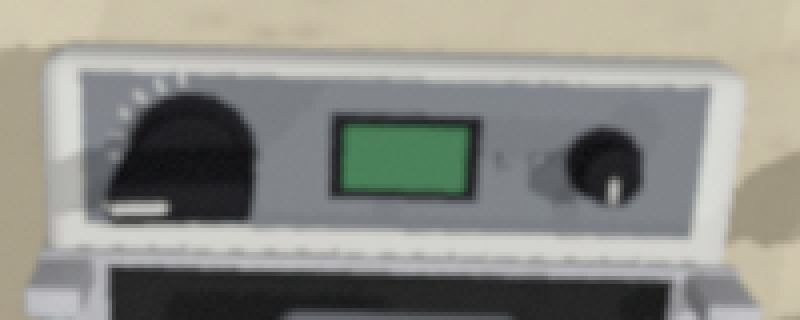

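jog_arm --rows '[-0.054,-0.04,0.13,0,0,1.5,0.05,-0.054,-0.04,0.13,0,0,1.5,0.05,-0.054,-0.04,0.13,0,0,1.5,0.05,-0.054,-0.04,0.13,0,0,1.5,0.05,-0.054,-0.04,0.13,0,0,1.5,0.05,-0.054,-0.04,0.13,0,0,1.5,0.05,-0.054,-0.04,0.13,0,0,1.5,0.05,-0.054,-0.04,0.13,0,0,1.5,0.05,-0.054,-0.04,0.13,0,0,1.5,0.05,-0.054,-0.04,0.13,0,0,1.5,0.05]'

```text
time_s: 4.6
tcp_pos: [0.5143, 0.0105, 0.1703]
tcp_rot: [3.142, -0.0, 1.646]
force: [0.3, 1.7, -0.5]
gripper_width: 0.586
gripper_force: 0.0
```

```bash
python3 - <<'E'
from h import *
o=r.observe(); print(o['time_s'],o['tcp_pos'],o['tcp_rot'],o['joints'])
s=snapshot('wrist'); 
for t,z in [('timer_grip',.09),('clamp_handle',.108)]:
    for d in spot_point('wrist',t)[:3]:
        if d['p']>.2: print(t,round(d['p'],2),np.round(d['position'],1),atz(s,d['position'],z)[:2])
print(pix(s,o['tcp_pos']))
g=s['frame']; cv2.imwrite('pics/w2.png',cv2.resize(g,(800,600),interpolation=3)[:,:,::-1])
E
```

```text
4.6 [0.5143 0.0105 0.1703] [ 3.1416 -0.      1.6459] [ 0.0204 -0.0134 -0.0665  1.5177  0.      1.5161]
timer_grip 0.88 [258.2 201.5] [0.5138 0.0113]
clamp_handle 0.64 [321.4 118.9] [0.5486 0.0762]
[258.7615 261.7382]
```

View pics/w2.png

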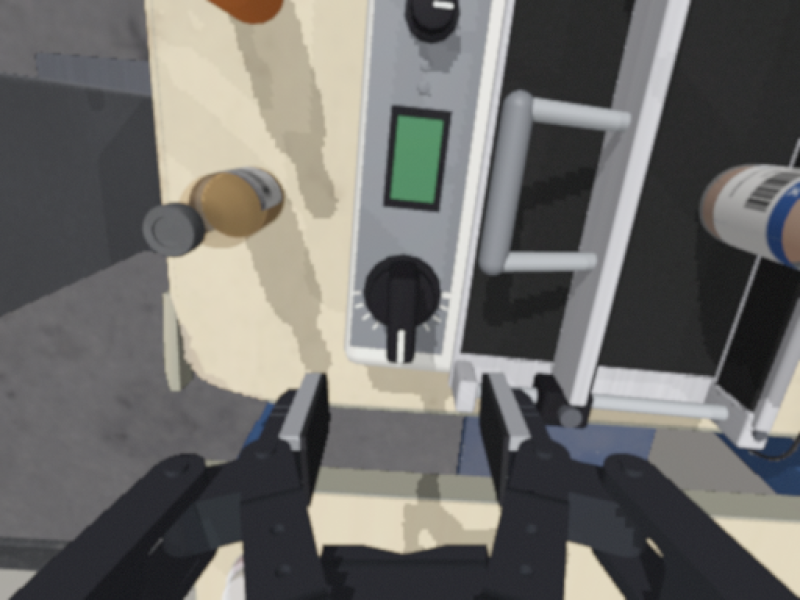

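jog_arm --rows '[0,0,0.05,0,0,0,0.05,0,0,0.088,0,0,0,0.05,0,0,0.088,0,0,0,0.0,0,0,0.088,0,0,0,0.0,0,0,0.088,0,0,0,0.0,0,0,0.088,0,0,0,0.0,0,0,0.088,0,0,0,0.0]' --newtons 25

```text
time_s: 5.62
tcp_pos: [0.5134, 0.0102, 0.0838]
tcp_rot: [-3.14, 0.001, 1.642]
force: [-9.0, -2.3, -0.6]
gripper_width: 0.162
gripper_force: 27.4
```

jog_arm --rows '[0,-0.001,0,0,0,-0.15,0.0,0,-0.001,0,0,0,-0.3,0.0,0,-0.001,0,0,0,-0.45,0.0,0,-0.001,0,0,0,-0.6,0.0,0,-0.001,0,0,0,-0.75,0.0,0,-0.001,0,0,0,-0.9,0.0,0,-0.001,0,0,0,-1.05,0.0,0,-0.001,0,0,0,-1.2,0.0,0,-0.001,0,0,0,-1.3,0.0,0,-0.001,0,0,0,-1.4,0.0,0,-0.001,0,0,0,-1.46,0.0,0,-0.001,0,0,0,-1.5,0.0,0,-0.001,0,0,0,-1.5,0.0]'

```text
time_s: 7.25
tcp_pos: [0.5134, 0.0106, 0.0838]
tcp_rot: [3.141, 0.001, 3.141]
force: [-5.0, 1.1, 2.1]
gripper_width: 0.161
gripper_force: 30.4
```

```bash
python3 - <<'E'
from h import *
o=r.observe(); print(o)
E
```

```text
{'time_s': 7.25, 'joints': array([ 0.0203, -0.0023, -0.2223,  1.3501,  0.0005,  0.0207]), 'qd': array([ 0.0007, -0.001 , -0.0025, -0.004 , -0.001 ,  0.0214]), 'joint_efforts': array([ -0.1639, -45.8581,  48.2252,  -2.3979,  -0.5793,  -0.936 ]), 'tcp_pos': array([0.5134, 0.0106, 0.0838]), 'tcp_rot': array([3.141 , 0.0007, 3.1413]), 'force': array([-4.9946,  1.0543,  2.0635]), 'ft_torque': array([ 0.4199,  1.2546, -0.542 ]), 'gripper_force': 30.408063232898712, 'gripper_width': 0.16063505030459818}
```

jog_arm --rows '[0,0,0,0,0,-0.04,0.0,0,0,0,0,0,-0.04,0.0]'

```text
time_s: 7.5
tcp_pos: [0.5133, 0.0105, 0.0838]
tcp_rot: [3.141, 0.001, -3.103]
force: [-5.6, 0.6, 2.6]
gripper_width: 0.155
gripper_force: 44.5
```

```bash
python3 - <<'E'
from h import *
o=r.observe(); print(o['tcp_rot'],o['ft_torque'],o['joint_efforts'])
E
```

```text
[ 3.141   0.0008 -3.1031] [ 0.4564  1.3507 -1.1623] [  0.2862 -45.5078  48.0299  -2.5437  -0.6414  -1.4514]
```

jog_arm --rows '[0,0,0,0,0,0,0.06,0,0,0,0,0,0,0.06,0,0,0,0,0,0,0.06,0,0,-0.06,0,0,0,0.06,0,0,-0.12,0,0,0,0.06,0,0,-0.166,0,0,0,0.06,0,0,-0.166,0,0,0,0.06]'

```text
time_s: 8.38
tcp_pos: [0.5146, 0.0104, 0.2524]
tcp_rot: [-3.141, 0.007, -3.101]
force: [0.1, 0.7, -0.7]
gripper_width: 0.703
gripper_force: 0.0
```

```bash
python3 - <<'E'
from h import *
s=snapshot('wrist'); save(s,'knob_after'); o=r.observe(); print(o['tcp_pos'],o['tcp_rot'])
for t,z in [('timer_grip',.09),('clamp_handle',.108),('row',.068),('bottle_c',.068),('bottle_b',0)]:
    for d in spot_point('wrist',t)[:3]:
        if d['p']>.3: print(t,round(d['p'],2),np.round(d['position'],1),atz(s,d['position'],z)[:2])
E
```

```text
[0.5141 0.0104 0.2499] [-3.1415  0.0033 -3.1014]
timer_grip 0.92 [258.5 171.5] [0.5116 0.0107]
clamp_handle 0.79 [320.7 214.4] [0.5462 0.0722]
clamp_handle 0.56 [496.5 102.7] [0.4364 0.2116]
row 0.77 [303.7 303.5] [0.6825 0.0733]
bottle_c 0.9 [295.7  74.2] [0.4187 0.0424]
bottle_c 0.79 [305.3 289.4] [0.6616 0.0734]
bottle_c 0.69 [389.3  78.6] [0.419  0.1323]
bottle_b 0.9 [295.7  74.2] [0.4163 0.0501]
bottle_b 0.79 [305.3 289.4] [0.7123 0.0879]
bottle_b 0.69 [389.3  78.6] [0.4167 0.1597]
```

jog_arm --rows '[0.092,0.044,0,0,0,1.63,0.06,0.092,0.044,0,0,0,1.63,0.06,0.092,0.044,0,0,0,1.63,0.06,0.092,0.044,0,0,0,1.63,0.06,0.092,0.044,0,0,0,1.63,0.06,0.092,0.044,0,0,0,1.63,0.06,0.092,0.044,0,0,0,1.63,0.06,0.092,0.044,0,0,0,1.63,0.06,0.092,0.044,0,0,0,1.63,0.06,0.092,0.044,0,0,0,1.63,0.06,0.092,0.044,0,0,0,1.63,0.06]'

```text
time_s: 10.05
tcp_pos: [0.4194, 0.0507, 0.2479]
tcp_rot: [-3.141, 0.0, 1.555]
force: [-0.1, -0.9, -0.3]
gripper_width: 0.703
gripper_force: 0.0
```

```bash
python3 - <<'E'
from h import *
s=snapshot('wrist'); o=r.observe(); print(o['time_s'],o['tcp_pos'],o['tcp_rot'],pix(s,[.42,.0505,.113]))
for t,z in [('bottle_b',0)]:
    for d in spot_point('wrist',t)[:3]:
        if d['p']>.2: print(t,round(d['p'],2),np.round(d['position'],1),atz(s,d['position'],z)[:2])
    for d in trace('wrist',t)[:3]: print(d['p'],d['rect'])
k=cv2.imread('pics/knob_after.png')
cv2.imwrite('pics/w3.png',cv2.resize(np.hstack([k,s['frame'][:,:,::-1]]),(800,300),interpolation=3))
E
```

```text
10.1 [0.4195 0.0507 0.248 ] [-3.1411  0.0001  1.5542] [259.4346 180.7012]
bottle_b 0.9 [504.9 141.7] [0.7266 0.0609]
bottle_b 0.78 [254.7 155.8] [0.4142 0.0482]
bottle_b 0.68 [256.1  59.3] [0.4182 0.1611]
0.91 [239.8, 35.1, 40.8, 40.8]
0.75 [487.9, 126.3, 23.5, 41.1]
0.6 [241.0, 140.8, 37.2, 52.8]
```

View pics/w3.png

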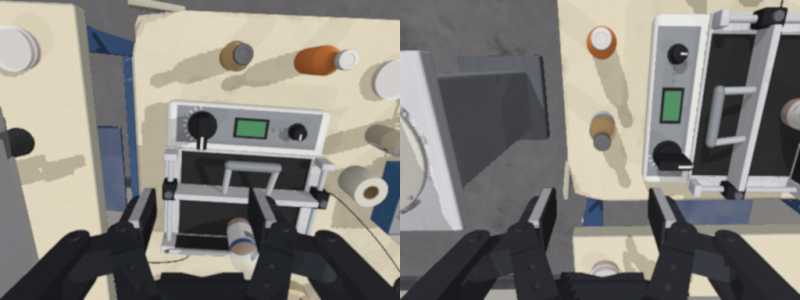

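jog_arm --rows '[0,0,0.06,0,0,0,0.06,0,0,0.12,0,0,0,0.06,0,0,0.16,0,0,0,0.06,0,0,0.186,0,0,0,0.06,0,0,0.186,0,0,0,0.06,0,0,0.186,0,0,0,0.0,0,0,0.186,0,0,0,0.0,0,0,0.186,0,0,0,0.0,0,0,0.186,0,0,0,0.0]' --newtons 30

```text
time_s: 11.32
tcp_pos: [0.4204, 0.0508, 0.0639]
tcp_rot: [3.139, -0.0, 1.552]
force: [-1.6, -0.1, 7.5]
gripper_width: 0.404
gripper_force: 29.9
```

jog_arm --rows '[0,0,-0.03,0,0,0,0.0,0,0,-0.08,0,0,0,0.0,0,0,-0.13,0,0,0,0.0,0,0,-0.15,0,0,0,0.0,0,0,-0.15,0,0,0,0.0]'

```text
time_s: 11.95
tcp_pos: [0.4204, 0.0508, 0.214]
tcp_rot: [3.138, -0.0, 1.552]
force: [-0.2, -0.2, -0.7]
gripper_width: 0.404
gripper_force: 30.6
```

```bash
python3 - <<'E'
from h import *
o=r.observe(); print(o['time_s'],o['tcp_pos'],o['tcp_rot'],o['gripper_width'],o['gripper_force'])
s=snapshot('scene'); w=snapshot('wrist')
p=o['tcp_pos']; a=pix(s,p).astype(int); print(a)
f=s['frame'][max(0,a[1]-60):a[1]+90,a[0]-100:a[0]+100]
f=cv2.resize(f,None,fx=2.6,fy=2.6,interpolation=3)[:,:,::-1]; g=w['frame'][:,:,::-1]
h=f.shape[0]; f=f[:384]; 
c=np.zeros((400,1040,3),np.uint8); c[:f.shape[0],:f.shape[1]]=f; c[:384,525:525+512]=g[:, :512]
cv2.imwrite('pics/b.png',cv2.resize(c,(800,308)))
E
```

```text
11.95 [0.4204 0.0508 0.214 ] [ 3.1383 -0.0004  1.5518] 0.4043014405822372 30.649773431941867
[216 218]
```

View pics/b.png

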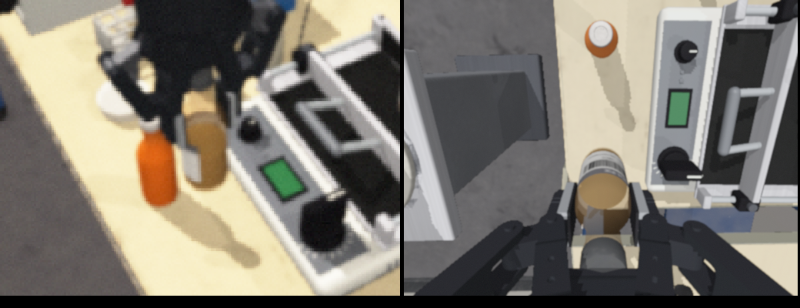

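jog_arm --rows '[-0.003,0.03,0,0,0,0,0.0,-0.008,0.075,0,0,0,0,0.0,-0.013,0.12,0,0,0,0,0.0,-0.018,0.165,0,0,0,0,0.0,-0.023,0.21,0,0,0,0,0.0,-0.026,0.235,0,0,0,0,0.0,-0.0266,0.245,0,0,0,0,0.0,-0.0266,0.245,0.03,0,0,0,0.0,-0.0266,0.245,0.055,0,0,0,0.0,-0.0266,0.245,0.068,0,0,0,0.0,-0.0266,0.245,0.074,0,0,0,0.0,-0.0266,0.245,0.074,0,0,0,0.0]'

```text
time_s: 13.55
tcp_pos: [0.6639, 0.0195, 0.1387]
tcp_rot: [3.141, -0.0, 1.552]
force: [-0.5, 0.0, -0.6]
gripper_width: 0.396
gripper_force: 30.7
```

```bash
python3 - <<'E'
from h import *
o=r.observe(); print(o['time_s'],o['tcp_pos'],o['tcp_rot'],o['force'],o['ft_torque'])
w=snapshot('wrist'); s=snapshot('scene')
for cam,im in [('wrist',w),('scene',s)]:
  for t,z in [('row',.068),('bottle_c',.068)]:
    for d in spot_point(cam,t)[:3]:
        if d['p']>.3: print(cam,t,round(d['p'],2),np.round(d['position'],1),atz(im,d['position'],z)[:2])
f=cv2.resize(s['frame'][110:310,200:400],(500,500),interpolation=3)
c=np.hstack([f,cv2.resize(w['frame'],(667,500))])[:,:,::-1]
cv2.imwrite('pics/p1.png',cv2.resize(c,(800,343)))
E
```

```text
13.55 [0.6639 0.0195 0.1387] [ 3.1412 -0.      1.5519] [-0.5126  0.0029 -0.6422] [ 0.0618 -0.008  -0.0183]
wrist row 0.67 [299.1 134.9] [0.6922 0.0706]
wrist bottle_c 0.72 [258.5 215.4] [0.6641 0.013 ]
wrist bottle_c 0.58 [265.8 130.3] [0.6701 0.074 ]
scene row 0.9 [334.8 208.1] [0.6969 0.0736]
scene bottle_c 0.8 [193.  253.8] [0.3987 0.1179]
scene bottle_c 0.74 [340.5 228.9] [0.6702 0.0243]
scene bottle_c 0.63 [208.9 191.1] [0.4994 0.2502]
```

View pics/p1.png

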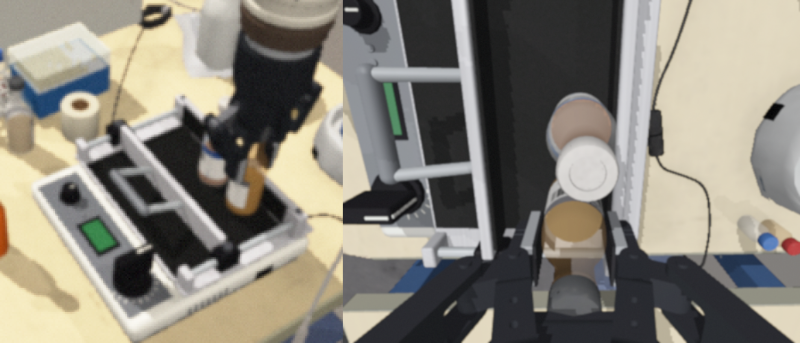

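jog_arm --rows '[0,0,0.003,0,0,0,0.0,0,0,0.006,0,0,0,0.0,0,0,0.007,0,0,0,0.0,0,0,0.007,0,0,0,0.0]'

```text
time_s: 14.35
tcp_pos: [0.6641, 0.0194, 0.132]
tcp_rot: [3.141, -0.0, 1.552]
force: [-1.3, -0.6, 4.3]
gripper_width: 0.405
gripper_force: 31.3
```

jog_arm --rows '[0,0,0,0,0,0,0.06,0,0,0,0,0,0,0.06,0,0,0,0,0,0,0.06,0,0,-0.02,0,0,0,0.06,0,0,-0.07,0,0,0,0.06,0,0,-0.13,0,0,0,0.06,0,0,-0.17,0,0,0,0.06,0,0,-0.17,0,0,0,0.06]'

```text
time_s: 15.35
tcp_pos: [0.6648, 0.0195, 0.3051]
tcp_rot: [3.136, -0.0, 1.552]
force: [0.4, 0.6, -0.7]
gripper_width: 0.701
gripper_force: 0.0
```

```bash
python3 - <<'E'
from h import *
o=r.observe(); print(o['time_s'],o['tcp_pos'],o['tcp_rot'],o['joints'])
D=[(.0875,.1751,.5498,.2416),(-.0909,.1128,.4626,.3003),(-.0134,-.0665,.5144,.1703),(-.0023,-.2223,.5135,.0838),(o['joints'][1],o['joints'][2],np.hypot(*o['tcp_pos'][:2]),o['tcp_pos'][2])]
A=[];b=[]
for q2,q3,rr,z in D:
    e=q2-q3
    A+=[[np.cos(q2),np.sin(q2),np.cos(e),np.sin(e),1,0],[-np.sin(q2),np.cos(q2),-np.sin(e),np.cos(e),0,1]]; b+=[rr,z]
x,res,_,sv=np.linalg.lstsq(np.array(A),np.array(b),rcond=None); print('P',x[:2],'Q',x[2:4],'c',x[4:],res,sv)
s=snapshot('top'); save(s,'t2'); w=snapshot('wrist'); save(w,'w5')
print([ (round(d['p'],2),np.round(atz(w,d['position'],.068)[:2],4)) for d in spot_point('wrist','bottle_c')])
E
```

```text
15.35 [0.6648 0.0195 0.3051] [ 3.1356 -0.0003  1.5518] [ 0.0293  0.4305  0.7178  1.8522 -0.      1.6191]
P [-0.0013  0.425 ] Q [0.5186 0.0361] c [ 0.0015 -0.2632] [0.] [3.8372 3.8372 0.5    0.5    0.1608 0.1608]
[(0.77, array([0.4582, 0.1509])), (0.74, array([0.6575, 0.0204])), (0.68, array([0.6706, 0.0726]))]
```

jog_arm --rows '[0.08,-0.045,0,0,0,-1.5,0.06,0.08,-0.045,0,0,0,-1.5,0.06,0.08,-0.045,0,0,0,-1.5,0.06,0.08,-0.045,0,0,0,-1.5,0.06,0.08,-0.045,0,0,0,-1.5,0.06,0.08,-0.045,0,0,0,-1.5,0.06,0.08,-0.045,0,0,0,-1.5,0.06,0.08,-0.045,0,0,0,-2.5,0.06,0.08,-0.045,0,0,0,-2.5,0.06,0.08,-0.045,0,0,0,-2.5,0.06,0.08,-0.045,0,0,0,-2.5,0.06,0.08,-0.045,0,0,0,-2.5,0.06,0.275,-0.143,0.03,0,0,-3.13,0.06,0.275,-0.143,0.03,0,0,-3.13,0.06,0.275,-0.143,0.03,0,0,-3.13,0.06,0.275,-0.143,0.05,0,0,-3.13,0.06,0.275,-0.143,0.05,0,0,-3.13,0.06,0.275,-0.143,0.05,0,0,-3.13,0.06,0.275,-0.143,0.05,0,0,-3.13,0.06]'

```text
time_s: 17.88
tcp_pos: [0.5263, 0.2967, 0.2509]
tcp_rot: [3.141, -0.0, -1.605]
force: [0.3, -0.8, 0.2]
gripper_width: 0.704
gripper_force: 0.0
```

```bash
python3 - <<'E'
from h import *
s=snapshot('wrist'); o=r.observe(); print(o['time_s'],o['tcp_pos'],o['tcp_rot'],o['joints'],pix(s,[.527,.297,.118]),pix(s,[.527,.297,.07]))
for d in spot_point('wrist','bottle_a')[:3]: print(round(d['p'],2),np.round(d['position'],1),atz(s,d['position'],0)[:2])
for d in trace('wrist','bottle_a')[:3]: print(d['p'],d['rect'])
t=cv2.imread('pics/t2.png')[115:245,190:350]; 
c=np.hstack([cv2.resize(t,(620,504),interpolation=3),cv2.resize(s['frame'][:,:,::-1],(672,504))])
cv2.imwrite('pics/w6.png',cv2.resize(c,(800,312)))
E
```

```text
17.925 [0.5265 0.2966 0.2511] [ 3.1414 -0.0001 -1.6046] [ 0.5131  0.2257  0.3496  1.695   0.     -1.0239] [257.5347 181.0083] [257.6214 167.3508]
0.93 [258.4 153. ] [0.5262 0.2969]
0.71 [349.4  31.2] [0.4192 0.1609]
0.89 [240.2, 142.4, 35.1, 46.7]
0.63 [334.5, 0.0, 73.3, 48.4]
```

View pics/w6.png

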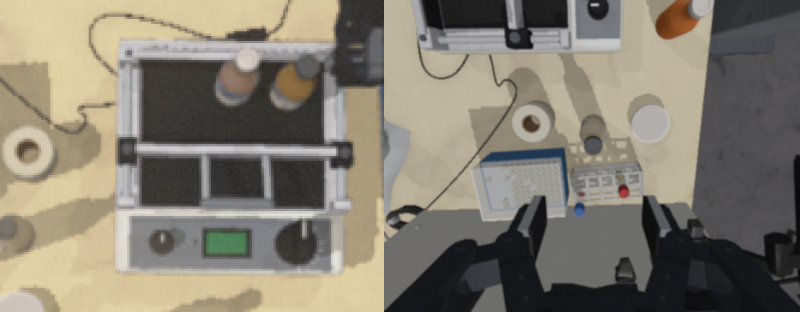

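jog_arm --rows '[0,0,0.06,0,0,0,0.06,0,0,0.12,0,0,0,0.06,0,0,0.16,0,0,0,0.06,0,0,0.19,0,0,0,0.06,0,0,0.19,0,0,0,0.06,0,0,0.19,0,0,0,0.0,0,0,0.19,0,0,0,0.0,0,0,0.19,0,0,0,0.0,0,0,0.19,0,0,0,0.0]' --newtons 30

```text
time_s: 19.15
tcp_pos: [0.5268, 0.2974, 0.0624]
tcp_rot: [-3.14, 0.001, -1.601]
force: [-0.6, 0.6, 6.2]
gripper_width: 0.417
gripper_force: 30.4
```

jog_arm --rows '[0,0,-0.03,0,0,0,0.0,0,0,-0.08,0,0,0,0.0,0,0,-0.13,0,0,0,0.0,0,0,-0.15,0,0,0,0.0,0.02,-0.017,-0.15,0,0,0,0.0,0.05,-0.044,-0.15,0,0,0,0.0,0.08,-0.071,-0.15,0,0,0,0.0,0.11,-0.097,-0.15,0,0,0,0.0,0.14,-0.124,-0.15,0,0,0,0.0,0.158,-0.14,-0.15,0,0,0,0.0,0.1625,-0.1435,-0.15,0,0,0,0.0,0.1625,-0.1435,-0.12,0,0,0,0.0,0.1625,-0.1435,-0.095,0,0,0,0.0,0.1625,-0.1435,-0.08,0,0,0,0.0,0.1625,-0.1435,-0.075,0,0,0,0.0,0.1625,-0.1435,-0.075,0,0,0,0.0]'

```text
time_s: 21.15
tcp_pos: [0.6647, 0.1306, 0.1368]
tcp_rot: [-3.141, 0.0, -1.601]
force: [-0.3, -0.0, -0.7]
gripper_width: 0.412
gripper_force: 30.4
```

```bash
python3 - <<'E'
from h import *
o=r.observe(); print(o['time_s'],o['tcp_pos'],o['tcp_rot'],o['gripper_width'])
for cam in ['wrist','scene']:
  im=snapshot(cam)
  for t,z in [('row',.068),('bottle_c',.068)]:
    for d in spot_point(cam,t)[:4]:
        if d['p']>.3: print(cam,t,round(d['p'],2),np.round(d['position'],1),atz(im,d['position'],z)[:2])
E
```

```text
21.15 [0.6647 0.1306 0.1368] [-3.1411  0.0002 -1.6011] 0.41173368840382274
wrist row 0.89 [221.7 124.5] [0.6871 0.0717]
wrist bottle_c 0.89 [249.6 126. ] [0.6691 0.0731]
wrist bottle_c 0.8 [259.8 211.3] [0.6642 0.1335]
wrist bottle_c 0.57 [252.9  30.6] [0.6649 0.0174]
wrist bottle_c 0.36 [311.8 313.4] [0.6247 0.2244]
scene row 0.8 [331.9 209.2] [0.6898 0.0742]
scene bottle_c 0.85 [322.5 209.5] [0.6727 0.0835]
scene bottle_c 0.73 [340.1 234. ] [0.6611 0.0147]
scene bottle_c 0.72 [197.6 254.1] [0.4055 0.1129]
scene bottle_c 0.71 [305.7 194.7] [0.6692 0.1358]
```

Bottles line up with free gaps; lower, release and rise.

jog_arm --rows '[0,0,0.003,0,0,0,0.0,0,0,0.0055,0,0,0,0.0,0,0,0.0065,0,0,0,0.0,0,0,0.0065,0,0,0,0.0,0,0,0.0065,0,0,0,0.06,0,0,0.0065,0,0,0,0.06,0,0,0.0065,0,0,0,0.06,0,0,-0.015,0,0,0,0.06,0,0,-0.06,0,0,0,0.06,0,0,-0.12,0,0,0,0.06,0,0,-0.16,0,0,0,0.06,0,0,-0.16,0,0,0,0.06]'

```text
time_s: 22.95
tcp_pos: [0.6655, 0.1304, 0.3002]
tcp_rot: [-3.136, 0.001, -1.601]
force: [0.5, 0.1, 0.2]
gripper_width: 0.7
gripper_force: 0.0
```

```bash
python3 - <<'E'
from h import *
o=r.observe(); print(o['time_s'],o['tcp_pos'],o['tcp_rot'],o['joints'])
for cam in ['wrist','scene','top']:
  im=snapshot(cam)
  for t,z in [('clamp_handle',.108),('bottle_c',.068)]:
    for d in spot_point(cam,t)[:4]:
        if d['p']>.3: print(cam,t,round(d['p'],2),np.round(d['position'],1),atz(im,d['position'],z)[:2])
E
```

```text
22.95 [0.6655 0.1304 0.3002] [-3.1357  0.0013 -1.6014] [ 0.1935  0.4665  0.7573  1.8555 -0.     -1.3466]
wrist clamp_handle 0.6 [368.3 110. ] [0.5513 0.0758]
wrist bottle_c 0.96 [429.7 161.6] [0.4577 0.1421]
wrist bottle_c 0.88 [262.  154.5] [0.6597 0.1271]
wrist bottle_c 0.85 [261.5 106.6] [0.6588 0.0717]
wrist bottle_c 0.83 [254.4  56.5] [0.665 0.019]
scene clamp_handle 0.77 [276.9 220.2] [0.5546 0.0783]
scene bottle_c 0.94 [195.6 253.3] [0.4032 0.1165]
scene bottle_c 0.89 [323.2 210.5] [0.6722 0.0805]
top bottle_c 0.58 [252.6 255.7] [0.4201 0.1587]
top bottle_c 0.52 [266.2 156.1] [0.6588 0.1221]
```

jog_arm --rows '[0.0574,0.113,0,0,0,0,0.04,0.0574,0.113,0,0,0,0,0.04,0.0574,0.113,0.1,0,0,0,0.04,0.0574,0.113,0.1,0,0,0,0.04,0.0574,0.113,0.1,0,0,0,0.04,0.0574,0.113,0.1,0,0,0,0.04]'

```text
time_s: 24.15
tcp_pos: [0.5506, 0.0765, 0.1981]
tcp_rot: [-3.14, 0.0, -1.601]
force: [0.6, 0.1, -0.1]
gripper_width: 0.472
gripper_force: 0.0
```

```bash
python3 - <<'E'
from h import *
s=snapshot('wrist');o=r.observe(); print(o['time_s'],o['tcp_pos'],o['tcp_rot'])
for d in spot_point('wrist','clamp_handle')[:2]: print(round(d['p'],2),np.round(d['position'],1),atz(s,d['position'],.108)[:2])
# light-grey handle profile across image columns, rows across handle centre
g=cv2.cvtColor(s['frame'],cv2.COLOR_RGB2GRAY)
u=pix(s,[o['tcp_pos'][0],.0765,.108]); print(u)
for dv in(-8,0,8):
    v=int(round(u[1]))+dv; print(v,g[v,200:320:2])
print([atz(s,(c,u[1]),.108)[0] for c in (200,260,320)])
E
```

```text
24.2 [0.5509 0.0766 0.1985] [-3.1389  0.0005 -1.6013]
0.84 [258. 197.] [0.5514 0.0766]
[258.601  196.8579]
189 [128 129 119  49  29  31  30  35  39  40  41  42  44  43  44  42  42  42
  44  44  43  46  45  44  43  44  62 105 128 140 151 154 144 130 119 150
 151 153 157 158 145  52  71 120 123 123 124 124 124 123 123 124 124 124
  83  50 135 161 161 161]
197 [129 129 114  68  42  41  41  41  41  41  42  43  40  42  42  41  42  41
  43  44  42  45  44  46  45  44  59 104 126 139 151 155 144 130 131 150
 151 153 158 158 128  48  79 123 123 125 124 125 124 124 125 125 125 120
  71  61 148 161 161 161]
205 [133 129 114  88  43  42  42  42  41  40  43  42  44  43  42  43  43  43
  44  45  44  44  47  45  45  45  59 103 127 139 151 155 144 131 128 151
 152 154 157 159 156 149 150 151 151 152 150 149 146 147 147 147 146 147
 146 151 161 162 162 163]
[np.float64(0.5964138203098764), np.float64(0.549843634457047), np.float64(0.5033123672739044)]
```

jog_arm --rows '[0,0,0.05,0,0,0,0.04,0,0,0.085,0,0,0,0.04,0,0,0.098,0,0,0,0.04,0,0,0.098,0,0,0,0.04,0,0,0.098,0,0,0,0.0,0,0,0.098,0,0,0,0.0,0,0,0.098,0,0,0,0.0,0,0,0.098,0,0,0,0.0]' --newtons 30

```text
time_s: 25.25
tcp_pos: [0.5509, 0.0765, 0.1001]
tcp_rot: [-3.139, 0.0, -1.601]
force: [-0.9, -0.0, 6.4]
gripper_width: 0.131
gripper_force: 29.3
```

jog_arm --rows '[0,-0.005,0,0,0,0,0.0,0,-0.012,0,0,0,0,0.0,0,-0.019,0,0,0,0,0.0,0,-0.025,0,0,0,0,0.0,0,-0.029,0,0,0,0,0.0,0,-0.031,0,0,0,0,0.0,0,-0.033,0,0,0,0,0.0,0,-0.034,0,0,0,0,0.0,0,-0.034,0,0,0,0,0.0]'

```text
time_s: 26.38
tcp_pos: [0.5847, 0.0756, 0.1001]
tcp_rot: [-3.139, 0.001, -1.601]
force: [-0.7, 0.8, 6.9]
gripper_width: 0.124
gripper_force: 29.4
```

jog_arm --rows '[0,-0.001,0,0,0,0,0.0,0,-0.002,0,0,0,0,0.0,0,-0.003,0,0,0,0,0.0,0,-0.004,0,0,0,0,0.0]'

```text
time_s: 26.88
tcp_pos: [0.5882, 0.0755, 0.1001]
tcp_rot: [-3.14, 0.001, -1.601]
force: [-4.6, 1.3, 8.9]
gripper_width: 0.128
gripper_force: 29.6
```

jog_arm --rows '[0,-0.001,0,0,0,0,0.0,0,-0.002,0,0,0,0,0.0,0,-0.003,0,0,0,0,0.0]'

```text
time_s: 27.25
tcp_pos: [0.591, 0.0754, 0.1002]
tcp_rot: [-3.14, 0.001, -1.601]
force: [-6.8, 1.3, 9.7]
gripper_width: 0.127
gripper_force: 29.7
```

```bash
python3 - <<'E'
from h import *
o=r.observe(); print(o['time_s'],o['tcp_pos'],o['force'])
im=snapshot('top')
for cam in ['scene','wrist']:
  im=snapshot(cam)
  for t,z in [('bottle_c',.068),('row',.068),('clamp_handle',.108)]:
    for d in spot_point(cam,t)[:4]:
        if d['p']>.3: print(cam,t,round(d['p'],2),np.round(d['position'],1),atz(im,d['position'],z)[:2])
E
```

```text
27.25 [0.591  0.0754 0.1002] [-6.7836  1.2873  9.7152]
scene bottle_c 0.88 [338.8 230.7] [0.6644 0.0224]
scene bottle_c 0.8 [321.6 212. ] [0.6668 0.0789]
scene bottle_c 0.58 [196.6 257. ] [0.4011 0.108 ]
scene row 0.84 [333.1 206.6] [0.6966 0.0787]
scene clamp_handle 0.59 [294.6 216.2] [0.5887 0.0696]
wrist bottle_c 0.86 [452.8 282. ] [0.4689 0.1148]
wrist bottle_c 0.85 [144.  309.8] [0.6678 0.1304]
wrist bottle_c 0.73 [129.3 231.3] [0.6679 0.0731]
wrist bottle_c 0.57 [111.9 136.6] [0.6678 0.0167]
wrist row 0.6 [ 97.6 233.9] [0.6871 0.0743]
wrist clamp_handle 0.6 [261.7 272.5] [0.5894 0.0769]
```

jog_arm --rows '[0,-0.001,0,0,0,0,0.0,0,-0.002,0,0,0,0,0.0]'

```text
time_s: 27.95
tcp_pos: [0.5924, 0.0754, 0.1001]
tcp_rot: [3.141, 0.001, -1.601]
force: [-11.9, 1.7, 10.7]
gripper_width: 0.128
gripper_force: 30.1
```

jog_arm --rows '[0,-0.001,0,0,0,0,0.0,0,-0.001,0,0,0,0,0.0]'

```text
time_s: 28.2
tcp_pos: [0.5925, 0.0753, 0.1001]
tcp_rot: [3.14, 0.001, -1.601]
force: [-14.3, 1.2, 12.8]
gripper_width: 0.134
gripper_force: 30.2
```

jog_arm --rows '[0,-0.0015,0,0,0,0,0.0,0,-0.0015,0,0,0,0,0.0,0,-0.0015,0,0,0,0,0.0]'

```text
time_s: 28.58
tcp_pos: [0.5926, 0.0753, 0.1]
tcp_rot: [3.137, 0.001, -1.601]
force: [-21.8, 1.0, 16.5]
gripper_width: 0.128
gripper_force: 30.8
```

jog_arm --rows '[0,0.002,0,0,0,0,0.0,0,0.002,0,0,0,0,0.04,0,0.002,0,0,0,0,0.04,0,0.002,0,0,0,0,0.04,0,0.002,-0.02,0,0,0,0.04,0,0.002,-0.07,0,0,0,0.04,0,0.01,-0.13,0,0,0,0.04,0,0.07,-0.15,0,0,0,0.04,0,0.13,-0.15,0,0,0,0.04,0,0.13,-0.15,0,0,0,0.04,0,0.13,-0.15,0,0,0,0.04]'

```text
time_s: 29.95
tcp_pos: [0.466, 0.079, 0.2486]
tcp_rot: [-3.14, 0.0, -1.601]
force: [0.1, -0.6, 0.3]
gripper_width: 0.472
gripper_force: 0.0
```

```bash
python3 - <<'E'
from h import *
o=r.observe(); print(o['time_s'],o['tcp_pos'],o['force'])
for cam in ['scene','wrist','top']:
  im=snapshot(cam)
  for t,z in [('bottle_c',.068),('row',.068),('clamp_handle',.108),('timer_grip',.09),('label_roll',0),('tube_rack',0),('tip_box',0),('petri_dish',0)]:
    for d in spot_point(cam,t)[:5]:
        if d['p']>.4: print(cam,t,round(d['p'],2),atz(im,d['position'],z)[:2])
  for d in trace(cam,'bottle_c')[:4]: print(np.round(d['rect']),round(d['p'],2))
E
```

```text
29.95 [0.466  0.079  0.2486] [ 0.1138 -0.6259  0.2807]
scene bottle_c 0.85 [0.6702 0.0234]
scene bottle_c 0.73 [0.67   0.1326]
scene bottle_c 0.73 [0.406  0.1156]
scene bottle_c 0.58 [0.6759 0.0832]
scene bottle_c 0.56 [0.522  0.0272]
scene row 0.92 [0.6933 0.0804]
scene clamp_handle 0.74 [0.5952 0.0758]
scene timer_grip 0.83 [0.5154 0.0088]
scene tube_rack 0.93 [0.5018 0.3938]
scene tip_box 0.87 [0.6343 0.3852]
scene petri_dish 0.72 [0.4458 0.2926]
[185. 214.  21.  48.] 0.86
[315. 163.  24.  52.] 0.77
[299. 146.  23.  52.] 0.56
wrist bottle_c 0.97 [0.6714 0.1309]
wrist bottle_c 0.87 [0.6705 0.0169]
wrist bottle_c 0.86 [0.4258 0.1333]
wrist bottle_c 0.71 [0.6676 0.0729]
wrist row 0.84 [0.6883 0.0752]
wrist clamp_handle 0.72 [0.5922 0.0749]
wrist clamp_handle 0.69 [0.6435 0.0154]
wrist timer_grip 0.93 [0.5089 0.011 ]
wrist label_roll 0.53 [0.6172 0.2844]
wrist tube_rack 0.71 [0.5045 0.3824]
wrist tip_box 0.67 [0.6387 0.3764]
wrist petri_dish 0.62 [0.4383 0.2961]
[  2. 154.  64.  59.] 0.91
[282. 202.  35.  48.] 0.79
[  0. 204.  75.  83.] 0.77
[ 0. 94. 55. 51.] 0.57
top bottle_c 0.81 [0.6708 0.0683]
top bottle_c 0.69 [0.4243 0.1622]
top bottle_c 0.64 [0.6649 0.1302]
top bottle_c 0.52 [0.6748 0.0194]
top row 0.69 [0.503  0.3771]
top clamp_handle 0.6 [0.5944 0.0744]
top label_roll 0.82 [0.6112 0.2816]
top tube_rack 0.9 [0.5103 0.3902]
top tip_box 0.55 [0.628  0.3799]
top petri_dish 0.7 [0.4419 0.2937]
top petri_dish 0.49 [0.6949 0.0589]
[301. 134.  22.  24.] 0.74
[244. 249.  12.  16.] 0.7
[257. 136.  17.  25.] 0.67
[279. 131.  18.  26.] 0.59
```

```bash
python3 -c "
from bench import close_job; print(close_job())"
```

```text
the job is handed in; nothing more can be done
None
```

The job is handed in at about 30 s: the timer knob is at its zero stop, all three bottles stand upright in one row at the fence, and the clamp bar was pushed to a firm stop (about 22 N) against the row, then released.

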